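# Press the spring catch and push the jig carriage home

## Task

Slide the carriage of the drilling jig home: with your fingertips press the long catch bar down and keep it down while you push the carriage from behind past the two catch prongs, until it is fully home against the end stop. Then come away so that the catch springs up behind the carriage's front ears and locks it. Only press and push: do not lift the carriage or pick anything up, and leave the tin, the shaker and the thermometer alone.

Things in the scene. Friction and masses are not known exactly. Their poses are not given: they have to be found in the camera images.
- jig: Drilling jig fixed to the bench: plywood base 300 x 160 x 12 mm, two aluminium rails, a bridge, a steel end stop. Origin under the base's middle, on the bench top; x = feed direction (carriage is pushed along +x, roughly away from the robot), y left, z up. Rails x = -150 to +70 mm, lips 66 mm high, 100 mm clear between them. Bridge over x = 32 to 58 mm, up to 94 mm high.
- carriage: Steel carriage, 100 mm long, 0.35 to 0.65 kg, loose in the rails (2 mm play, greased), H-shaped from above: body 44 mm wide, ears 116 mm wide and 20 mm long at front and back; front ears 30 to 50 mm ahead of its origin. Origin under its middle, 35 mm above the bench; axes as the jig's. Starts at jig x = -63 to -37 mm; home (nose on the stop) is x = +7 mm.
- push_face (a point): Middle of the carriage's flat rear face, 50 mm behind its origin and 65 mm above the bench. The upright push plate there is 44 mm wide and reaches from 35 to 75 mm above the bench. Push it in the jig's +x.
- home (a point): Point fixed on the jig, 60 mm above the bench: the vertical plane across the jig through this point is where the carriage's rear face lies when home.
- catch_bar (a point): On top of the rear end of the catch bar, jig x = -130 mm; 32 mm above the bench when up, 18 mm fully down. The bar is a smooth greased steel strip 36 mm wide along the middle between the rails, jig x = -145 to +20 mm, passing under the carriage. Press it anywhere behind the carriage; shut fingers can slide along it as they push the carriage.
- catch (a joint): How far the spring catch is down, m: 0 up, 0.014 fully down; about 2 N starts it, 5 N takes it fully down. The bar's front end bears two prongs (jig x = 20 to 32 mm, y = 26 to 42 mm either side) that block the front ears when up, overlapping them 9 mm; pressed more than 0.009 the ears pass above. It springs up when free; ears above the prongs keep it down.
- pick_tin: Small green hinged tin, 67 x 98 x 32 mm, loose on the bench. Bystander. Origin under its middle.
- salt_shaker: Seasoning bottle with a red lid, 68 mm across and 123 mm tall, loose on the bench. Bystander. Origin under its middle.
- thermometer: Red folding probe thermometer, 41 x 150 x 18 mm, lying loose on the bench. Bystander. Origin under its middle.
Mind the look-alikes: they are no part of the job. There is more than one size of the carriage; the job needs the larger.

How it is judged:
On the way, in this order (a step that is already met when the one before it is completed fails the run):
1. the catch is pressed down while the carriage is still behind its prongs (value of joint catch above 0.009 m and x of carriage in the frame of jig below -0.027 m), for 0.1 s.
2. the carriage's front ears are above the prongs of the held catch (value of joint catch above 0.008 m and x of carriage in the frame of jig between -0.022 and -0.002 m).
At the end, for the whole second after the job is handed in: The carriage rests in the rails within 4 mm of home (its nose against the end stop) and the catch has sprung up again (less than 3 mm down) behind the front ears (x of carriage in the frame of jig between 0.003 and 0.011 m and z of carriage in the frame of jig below 0.039 m and angle between the x axis of carriage and the x axis of jig, either way round below 0.06 rad and value of joint catch below 0.003 m and linear speed of carriage below 0.01 m/s); the robot touches nothing.
It fails at once if the carriage is lifted by more than 10 mm (z of carriage in the frame of jig above 0.045 m).
It fails at once if the tin is moved by more than 15 mm (distance of pick_tin from where it was at the start of the episode above 0.015 m).
It fails at once if the shaker is moved by more than 15 mm (distance of salt_shaker from where it was at the start of the episode above 0.015 m).
It fails at once if the thermometer is moved by more than 15 mm (distance of thermometer from where it was at the start of the episode above 0.015 m).
It also fails if it takes over 35 s, if anything falls off the work surface, if the arm or the gripper's body presses on something with over 40 N, if the wrist force passes 120 N, or if a joint passes its speed limit or range.

## Robot

A 6-joint arm with a two-finger parallel gripper is mounted at the origin on a cart in front of the work surface, level with it; the furniture and walls round the work are solid. World frame = base frame: x ahead of the robot, y to its left, z up, the work surface at z = 0. Lengths are in m, angles in rad, forces in N, time in s.
With the tool pointing down it reaches from about 0.25 to 0.725 m from the base axis. Payload 4 kg.
Tool frame: the origin (TCP) lies on the centre line of the jaws, within the pads' length; the fingertips stand 14 mm ahead of it and the grasp point (between the pads) lies 5 mm behind it; z points along the fingers, y is the line along which they close (so a half turn about z gives the same grasp; the last joint's range is limited). The gripper opens to 85 mm and grips with 20 to 120 N. Pads are 22 mm wide; open, the fingers measure 114 mm over their backs; the gripper's body (76 mm by 85 mm) begins 54 mm behind the grasp point. The pads swing forward as they close: fully open they stand 13 mm farther back than shut.
Start: joints at [-1.318, 0.241, 0.005, 1.335, 0, 1.571], TCP at [0.125, -0.484, 0.245] pointing down, gripper open.
Joint ranges: [-2.72, 2.72], [-1.05, 1.87], [-1.09, 1.28], [-1.99, 2.15], [-1.42, 1.44], [-3.14, 3.14]. Speed limits (rad/s): [2.79, 2.79, 3.14, 3.14, 3.14, 3.14].

## Interface

Orientations are given as a unit quaternion [x, y, z, w].
In Python, from plant import manip, imaging, masks_of gives the robot as it stands. The module is installed in compiled form; this text tells all that it offers.
- The arm moves only by the tool drive_tool, never from a script. Its argument "series" is a list that holds one entry, the list of rows, each a list of 7 numbers: the turn, a rotation vector about the tool's x, y, z each as a share of 60 degrees, from -1 to 1, then the shift along the tool's x, y, z each as a share of 0.1 m, from -1 to 1, then the closure in counts, from 0 (fully open) to 255 (shut). A call has 1 to 20 rows; each row is the pose to reach, as a shift and turn from the pose commanded when the call began, along the tool's axes at that moment; what a row does not reach only later rows make up. A row lasts 1/10 s, in which the tool goes at most 50 mm and 8.59 degrees, less where a joint would pass 70% of its speed; a pose out of reach is approached as far as the arm can. A call with a number of a shift or a turn outside -1 to 1 is refused whole. A call with a gripper value outside its range is refused whole. The fingers move at their own pace and stop on an object; the grip force is fixed at half the most. Time passes only in rows, so rows that repeat a pose let the fingers close. It gives the time, the measured TCP pose, the force, the opening and the grip force at its end, in the units of the state.
- manip.sense(): the state, without advancing time (a new reading comes with each control period).
- imaging.snapshot(name): name is "side" or "top"; returns (picture, depth): 384x512x3 uint8, blue, green, red; 384x512 float32, m along the optical axis (not along the pixel's ray), 0 where there is no reading.
- imaging.camera_info(name): a dict with "fx", "fy", "cx", "cy" (pixels), "pose" (4x4, takes a point from camera to world coordinates). Camera axes: x right, y down, z forward; pixel columns grow to the right and rows downward; lengths in m; the calibration is good to about 2 mm. A picture is of the moment at which its call begins. camera_info takes no time and is no camera call.
- manip.finish_job(): hands the job in; it is judged then, once.
Trained networks look in the newest picture that a camera, given by its name, has taken for a name from the list of things; names that differ only in an ending like _2 or _b are one class to them, and where a whole thing is asked for, a point or a joint stands for the part that bears it (a point fixed in the world has none). Each returns a list of dicts, best first, with "conf" (0 to 1); they miss things now and then, are a little off and sometimes report something else, mostly with a low value. They report only what shows in the picture. A call takes as long as a camera call. They do not tell look-alikes from the thing itself.
- masks_of(query, camera): "pixels" (384x512 bool, what is visible of it) and "at" ([column, row] in pixels, amid what is visible of it).
The state is a dict: "time_s": time; "joints": joint angles; "qd": joint speeds; "tau": joint torques, N m; "tool_pos": TCP position; "tcp_rot": TCP orientation; "contact_force": force on the tool from outside, world axes, zero at the start; "torque": the same for the moment, N m; "width": finger opening in m; "finger_force": force on a finger pad.
Only numpy, scipy, OpenCV 4.12 (cv2) and the standard library are available. Lean on these libraries where they do the work, as an engineer would, in place of code of your own. Each camera call takes 0.05 s, during which the arm holds its last target. There are 200 camera calls.

## Working session

There is one attempt and no reset: what is moved stays moved. The work goes in short steps, Python scripts to look and compute and a tool call to move; the robot and the scene stay as the last step left them, time stands still between calls to the robot, and variables do not carry over. Pictures are saved under pics/ and viewed, at most 10 in all, crops included, and the job is handed in when it is done.

Besides the shell and the picture viewer there is one more tool, called as name([rows], argument=value, ...), one row to a line, values as JSON. drive_tool: Moves the arm, as the interface text tells. Its arguments: {"type":"object","properties":{"series":{"type":"array"}},"required":["series"]}

```bash
mkdir -p pics
cat > h.py <<'E'
import numpy as np, cv2
from plant import manip, imaging, masks_of
def cloud(name,d):
    c=imaging.camera_info(name);v,u=np.mgrid[:384,:512]
    P=np.stack([(u-c['cx'])/c['fx']*d,(v-c['cy'])/c['fy']*d,d],-1)
    T=np.array(c['pose']);return P@T[:3,:3].T+T[:3,3]
E
python3 - <<'E'
from h import *
out=[]
for n in('top','side'):
    p,d=imaging.snapshot(n);C=cloud(n,d);np.savez(''+n+'.npz',p=p,d=d,C=C)
    out.append(p);print(n,np.array(imaging.camera_info(n)['pose']).round(3).tolist())
    for q in('jig','carriage','push_face','catch_bar','pick_tin','salt_shaker','thermometer'):
        for m in masks_of(q,n):
            X=C[m['pixels']&(d>0)];print(q,round(m['conf'],2),np.round(m['at']),m['pixels'].sum(),np.median(X,0).round(3) if len(X) else '')
cv2.imwrite('pics/a.png',cv2.resize(out[0],(800,600)));cv2.imwrite('pics/b.png',cv2.resize(out[1],(800,600)))
s=manip.sense();print(s['tool_pos'],s['tcp_rot'],s['time_s'])
E
```

```text
top [[-0.021, -0.986, 0.166, 0.343], [-1.0, 0.021, -0.001, -0.015], [-0.003, -0.166, -0.986, 1.264], [0.0, 0.0, 0.0, 1.0]]
jig 0.66 [243. 164.] 3357 [0.643 0.022 0.037]
carriage 0.81 [255. 244.] 389 [ 0.395 -0.021  0.017]
carriage 0.71 [239. 178.] 650 [0.606 0.024 0.059]
push_face 0.82 [258. 244.] 383 [ 0.395 -0.021  0.017]
push_face 0.65 [240. 178.] 675 [0.607 0.024 0.059]
push_face 0.48 [366. 164.] 507 [ 0.655 -0.395  0.013]
catch_bar 0.76 [240. 196.] 294 [0.543 0.028 0.033]
pick_tin 0.8 [359. 230.] 665 [ 0.441 -0.362  0.032]
salt_shaker 0.7 [142. 196.] 552 [0.552 0.324 0.119]
thermometer 0.9 [364. 168.] 504 [ 0.653 -0.395  0.013]
side [[-0.995, -0.063, 0.083, 0.415], [-0.104, 0.649, -0.754, 0.961], [-0.006, -0.758, -0.652, 0.927], [0.0, 0.0, 0.0, 1.0]]
jig 0.63 [221. 222.] 4095 [0.636 0.077 0.039]
carriage 0.81 [234. 211.] 661 [0.599 0.031 0.057]
carriage 0.57 [303. 216.] 378 [ 0.39  -0.013  0.016]
push_face 0.93 [305. 217.] 418 [ 0.39  -0.013  0.015]
push_face 0.64 [231. 212.] 570 [0.601 0.032 0.059]
push_face 0.42 [230. 297.] 1398 [0.553 0.357 0.09 ]
push_face 0.36 [218. 221.] 4131 [0.636 0.075 0.039]
catch_bar 0.53 [257. 216.] 184 [0.529 0.023 0.032]
pick_tin 0.79 [296. 148.] 414 [ 0.438 -0.343  0.03 ]
salt_shaker 0.87 [231. 298.] 1307 [0.553 0.357 0.093]
thermometer 0.57 [236. 143.] 315 [ 0.651 -0.387  0.011]
[ 0.12506471 -0.48411907  0.24534057] [9.92023962e-01 1.26049424e-01 7.86020918e-06 3.84320291e-05] 0.8
```

Run:
```python
from h import *
a=np.load('top.npz');b=np.load('side.npz')
c1=cv2.resize(a['p'][120:270,170:320],(600,600),interpolation=2)
cv2.imwrite('pics/c.png',c1)
# jig frame fit: rail lips z~66
for n,f in(('top',a),('side',b)):
    C=f['C'];x,y,z=C[...,0],C[...,1],C[...,2]
    m=(abs(z-.066)<.004)&(x>.45)&(x<.8)&(abs(y-.02)<.13)
    k,l,s,ce=cv2.connectedComponentsWithStats(m.astype(np.uint8))
    for i in range(1,k):
        if s[i,4]>25:
            P=C[l==i];r=cv2.minAreaRect(P[:,:2].astype(np.float32)*1000);print(n,'z66',s[i,4],r,P[:,2].mean().round(4))
    m=(abs(z-.094)<.005)&(x>.45)&(x<.85)&(abs(y-.02)<.13)
    P=C[m];print(n,'bridge',len(P),cv2.minAreaRect(P[:,:2].astype(np.float32)*1000))
    m=(abs(z-.012)<.004)&(x>.45)&(x<.85)&(abs(y-.02)<.13)
    P=C[m];print(n,'base',len(P),cv2.minAreaRect(P[:,:2].astype(np.float32)*1000))
    m=(abs(z-.032)<.004)&(x>.45)&(x<.59)&(abs(y-.02)<.03)
    P=C[m];print(n,'bar',len(P),cv2.minAreaRect(P[:,:2].astype(np.float32)*1000),P[:,2].mean())
```

```text
top z66 115 ((717.8983154296875, 40.98294448852539), (112.02593231201172, 21.98235511779785), 88.7484359741211) 0.064
top z66 54 ((715.88330078125, -34.763877868652344), (32.9432373046875, 22.140216827392578), 88.67143249511719) 0.065
top z66 378 ((585.638427734375, 88.64325714111328), (24.76803970336914, 184.85275268554688), 88.47380065917969) 0.0663
top z66 402 ((583.127685546875, -36.67597961425781), (22.914339065551758, 184.54043579101562), 88.73380279541016) 0.0662
top z66 150 ((626.6141357421875, 25.74537467956543), (58.64998245239258, 47.79426574707031), 88.4002456665039) 0.0641
top bridge 101 ((684.6614379882812, 23.983810424804688), (141.17323303222656, 23.7449893951416), 88.69190216064453)
top base 1173 ((653.337646484375, 7.8616790771484375), (371.7137145996094, 236.2025604248047), 7.55633544921875)
top bar 162 ((526.3465576171875, 28.611366271972656), (33.16136932373047, 54.03633117675781), 89.04269409179688) 0.0322004405518639
side z66 344 ((581.3140869140625, -35.91486358642578), (30.163341522216797, 184.6419219970703), 89.20793151855469) 0.0653
side z66 49 ((629.086181640625, 19.594736099243164), (29.140769958496094, 54.35478210449219), 56.49724197387695) 0.0634
side z66 481 ((609.1563720703125, 87.76045989990234), (30.01317024230957, 236.0183563232422), 88.37565612792969) 0.0652
side bridge 40 ((683.751953125, 30.219764709472656), (141.152587890625, 20.26363182067871), 86.73021697998047)
side base 919 ((639.6839599609375, 27.252727508544922), (163.65524291992188, 302.0465087890625), 87.71257019042969)
side bar 142 ((523.2393188476562, 26.11266326904297), (34.58929443359375, 57.432777404785156), 88.5940170288086) 0.03160097529622818
```

View pics/a.png

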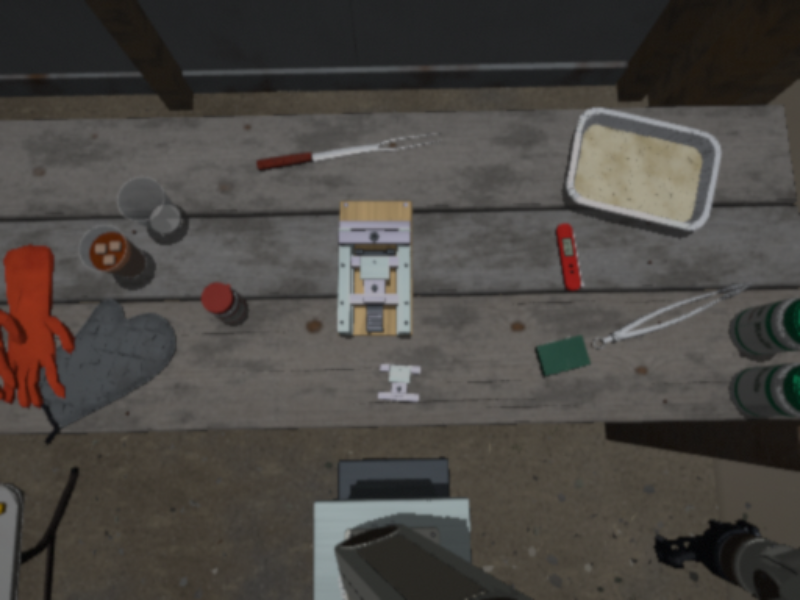

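View pics/c.png

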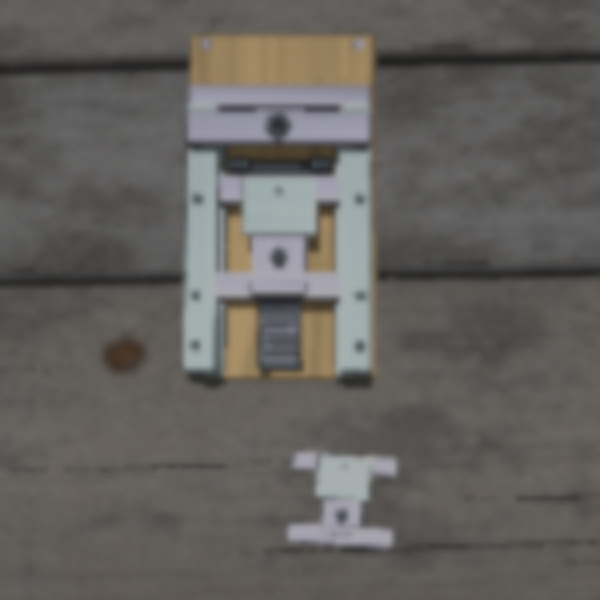

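View pics/b.png

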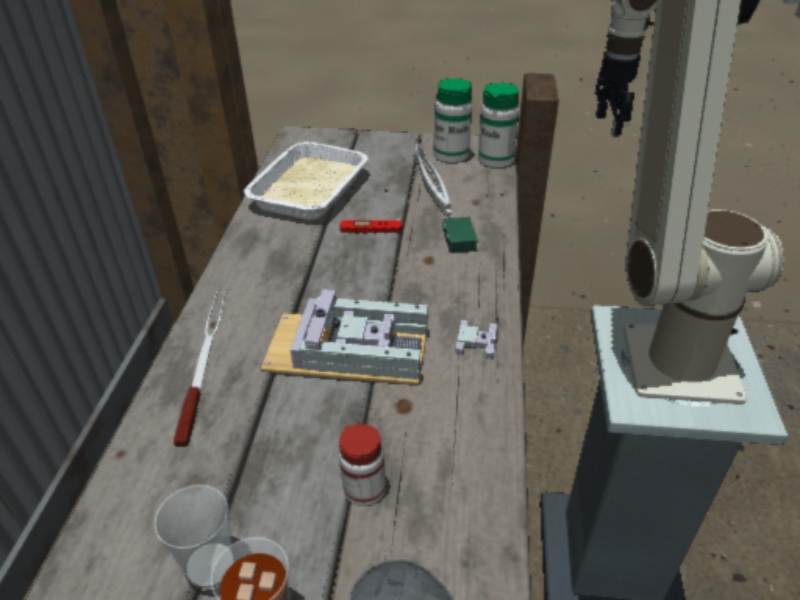

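Two carriage-like parts in the top crop. The one in the jig rails is at (278,235) and the loose one on the bench is at (343,500). The one in the jig has 116 mm ears spanning the rails and so is the larger; the loose one is visibly smaller. The crop confirms this. The catch bar shows behind it at (280,335). Next I'll fit the jig frame.

Run:
```python
from h import *
yaw=-.026;o=np.array([.641,.0247])
R=np.array([[np.cos(yaw),-np.sin(yaw)],[np.sin(yaw),np.cos(yaw)]])
for n in('top','side'):
    C=np.load(n+'.npz')['C'];J=(C[...,:2]-o)@R;z=C[...,2]
    print(n)
    m=(abs(J[...,1])<.015)&(abs(J[...,0])<.16)&(z>0.005)
    x=J[...,0][m]*1000;zz=z[m]*1000
    for a in range(-160,70,6):
        k=(x>=a)&(x<a+6)
        if k.any(): print(a,np.percentile(zz[k],[5,50,95]).round(),end='; ')
    print()
    for s in(1,-1):
        m=(abs(J[...,0]+.05)<.1)&(abs(z-.066)<.004)&(s*J[...,1]>.04)&(s*J[...,1]<.09);y=J[...,1][m]*1000;x=J[...,0][m]*1000
        print('rail',np.percentile(y,[2,50,98]).round(1),np.polyfit(x,y,1).round(4),x.min().round(1))
```

```text
top
-154 [ 7. 11. 15.]; -148 [10. 14. 16.]; -142 [ 9. 32. 35.]; -136 [30. 32. 36.]; -130 [28. 32. 37.]; -124 [30. 33. 37.]; -118 [31. 33. 37.]; -112 [29. 32. 36.]; -106 [29. 32. 37.]; -100 [28. 32. 36.]; -94 [29. 32. 35.]; -88 [45. 68. 77.]; -82 [73. 76. 78.]; -76 [52. 57. 58.]; -70 [50. 55. 59.]; -64 [53. 57. 63.]; -58 [54. 59. 66.]; -52 [52. 57. 66.]; -46 [51. 55. 56.]; -40 [54. 59. 67.]; -34 [58. 63. 66.]; -28 [60. 62. 66.]; -22 [61. 62. 66.]; -16 [59. 64. 66.]; -10 [60. 63. 66.]; -4 [59. 61. 66.]; 2 [59. 62. 66.]; 8 [61. 63. 64.]; 14 [35. 35. 35.]; 20 [29. 33. 36.]; 26 [28. 31. 36.]; 32 [82. 88. 94.]; 38 [ 9. 84. 96.]; 44 [10. 82. 95.]; 50 [11. 88. 95.]; 56 [85. 86. 87.]; 62 [59. 60. 62.]; 68 [55. 59. 65.]; 
rail [50.5 61.9 74.4] [5.80000e-03 6.24501e+01] -149.4
rail [-74.1 -61.3 -51.2] [-2.30000e-03 -6.26205e+01] -148.6
side
-154 [ 7. 12. 13.]; -148 [11. 30. 34.]; -142 [30. 33. 35.]; -136 [29. 31. 33.]; -130 [29. 31. 33.]; -124 [29. 31. 34.]; -118 [30. 32. 33.]; -112 [29. 32. 34.]; -106 [28. 32. 34.]; -100 [28. 32. 33.]; -94 [31. 52. 75.]; -88 [71. 73. 77.]; -82 [54. 71. 75.]; -76 [53. 56. 58.]; -70 [53. 54. 58.]; -64 [53. 60. 65.]; -58 [53. 61. 64.]; -52 [53. 54. 60.]; -46 [51. 54. 58.]; -40 [55. 61. 64.]; -34 [59. 61. 64.]; -28 [60. 62. 63.]; -22 [60. 62. 64.]; -16 [60. 61. 64.]; -10 [59. 62. 64.]; -4 [59. 61. 65.]; 2 [60. 62. 64.]; 14 [30. 31. 33.]; 20 [30. 31. 34.]; 26 [29. 34. 88.]; 32 [83. 87. 95.]; 38 [10. 91. 95.]; 44 [11. 89. 95.]; 50 [13. 85. 89.]; 56 [84. 84. 84.]; 62 [57. 60. 62.]; 68 [55. 60. 64.]; 
rail [49.3 64.  76.7] [1.37000e-02 6.46398e+01] -149.5
rail [-74.7 -61.9 -48.8] [ 9.10000e-03 -6.08437e+01] -149.2
```

drive_tool([
  [[0,0,0.13,0.4,-0.3,0,255],[0,0,0.267,0.7,-0.55,0,255],[0,0,0.267,1,-0.8,0,255],[0,0,0.267,1,-0.8,0,255]],
])

```text
time_s: 1.2
tool_pos: [0.2034, -0.3785, 0.2455]
tcp_rot: [1.0, -0.011, 0.0, -0.001]
contact_force: [-0.2, -0.6, 0.5]
width: 0.0281
finger_force: 0.0
```

drive_tool([
  [[0,0,0,0.3,-0.4,0,255],[0,0,0,0.62,-0.83,0,255],[0,0,0,0.62,-0.83,0,255]],
])

```text
time_s: 1.5
tool_pos: [0.2682, -0.2975, 0.2455]
tcp_rot: [1.0, -0.01, 0.001, -0.0]
contact_force: [0.4, 0.0, -0.8]
width: -0.0002
finger_force: 0.0
```

drive_tool([
  [[0,0,0,0.3,-0.4,0,255],[0,0,0,0.62,-0.83,0,255],[0,0,0,0.62,-0.83,0,255]],
])

```text
time_s: 1.8
tool_pos: [0.3328, -0.2165, 0.2455]
tcp_rot: [1.0, -0.01, 0.001, -0.0]
contact_force: [0.0, 0.6, -0.1]
width: 0.0005
finger_force: 0.0
```

drive_tool([
  [[0,0,0,0.3,-0.4,0,255],[0,0,0,0.62,-0.83,0,255],[0,0,0,0.62,-0.83,0,255]],
])

```text
time_s: 2.1
tool_pos: [0.3972, -0.1357, 0.2454]
tcp_rot: [1.0, -0.01, 0.001, -0.0]
contact_force: [-0.4, -0.2, -0.2]
width: -0.0001
finger_force: 0.0
```

drive_tool([
  [[0,0,0,0.3,-0.4,0,255],[0,0,0,0.62,-0.83,0.2,255],[0,0,0,0.62,-0.83,0.4,255],[0,0,0,0.62,-0.83,0.4,255]],
])

```text
time_s: 2.5
tool_pos: [0.4573, -0.0568, 0.2024]
tcp_rot: [1.0, -0.013, -0.003, 0.0]
contact_force: [-0.8, 0.4, -0.2]
width: 0.0001
finger_force: 0.0
```

drive_tool([
  [[0,0,0,0.3,-0.4,0,255],[0,0,0,0.62,-0.85,0,255],[0,0,0,0.62,-0.85,0,255],[0,0,0,0.62,-0.85,0.4,255],[0,0,0,0.62,-0.85,0.8,255],[0,0,0,0.62,-0.85,1,255],[0,0,0,0.62,-0.85,1,255],[0,0,0,0.62,-0.85,1,255]],
])

```text
time_s: 3.3
tool_pos: [0.523, 0.0043, 0.1063]
tcp_rot: [1.0, 0.001, -0.0, -0.008]
contact_force: [-0.4, -0.3, 0.6]
width: 0.0001
finger_force: 0.0
```

Run:
```python
from h import *
p,d=imaging.snapshot('top');q,_=imaging.snapshot('side')
cv2.imwrite('pics/d.png',np.hstack([cv2.resize(p[130:250,190:290],(400,480)),cv2.resize(q[160:260,160:260],(400,480))]))
s=manip.sense();print(s['tool_pos'],s['tcp_rot'],s['contact_force'])
```

```text
[0.52439389 0.00499761 0.1075121 ] [ 0.99996504  0.00103646  0.00172876 -0.00811481] [0.52310267 0.24427261 0.66174407]
```

View pics/d.png

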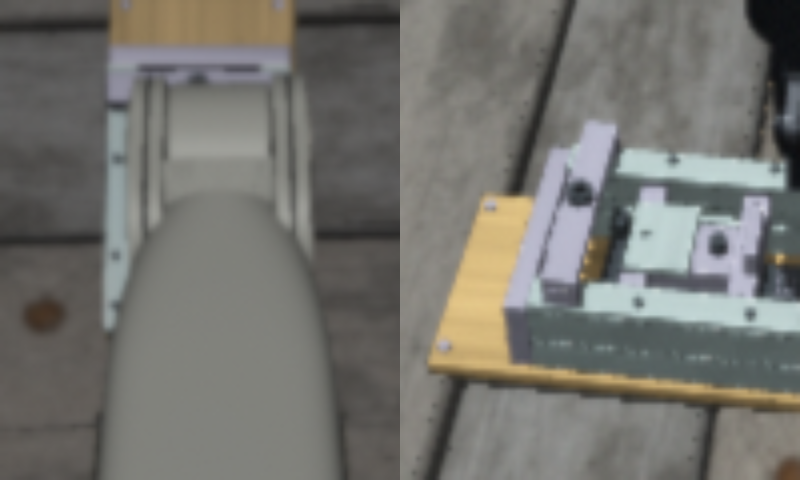

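Run:
```python
from h import *
s=manip.sense();print(s['tool_pos'],s['tcp_rot'],np.round(s['joints'],3),np.round(s['qd'],3),np.round(s['tau'],1))
```

```text
[0.52439389 0.00499761 0.1075121 ] [ 0.99996504  0.00103646  0.00172876 -0.00811481] [ 1.000e-03  3.870e-01 -1.680e-01  1.013e+00  1.600e-02  3.140e+00] [ 0.01  -0.005  0.004 -0.004  0.003  0.002] [ -0.1 -40.5  21.7   0.1   0.   -0. ]
```

drive_tool([
  [[0,0,0,0,0,0,255],[0,0,0,0,0,0,255]],
])

```text
time_s: 3.6
tool_pos: [0.5239, 0.0059, 0.1067]
tcp_rot: [1.0, 0.002, 0.001, -0.008]
contact_force: [-0.7, -0.2, -0.9]
width: 0.0005
finger_force: 0.0
```

Run:
```python
from h import *
s=manip.sense();print(s['tool_pos'],s['tcp_rot'],np.round(s['joints'],3),np.round(s['qd'],3),np.round(s['tau'],1))
```

```text
[0.52387141 0.00592532 0.10671286] [ 0.99996421  0.00170117  0.00117702 -0.00820361] [ 2.000e-03  3.870e-01 -1.690e-01  1.012e+00  1.600e-02  3.140e+00] [ 0.004  0.006 -0.009 -0.004  0.001  0.002] [ -0.1 -41.2  22.3  -0.    0.   -0. ]
```

drive_tool([
  [[0,0,-0.14,0,0,0,255],[0,0,-0.28,0,0,0,255],[0,0,-0.42,0,0,0,255],[0,0,-0.56,0,0,0,255],[0,0,-0.7,0,0,0,255],[0,0,-0.84,0,0,0,255],[0,0,-1,0,0,0,255],[0,0,-1,0,0,0,255]],
])

```text
time_s: 4.4
tool_pos: [0.5233, 0.0063, 0.1059]
tcp_rot: [0.865, 0.502, 0.004, -0.007]
contact_force: [0.0, 0.3, 0.6]
width: 0.0004
finger_force: 0.0
```

drive_tool([
  [[0,0,-0.14,0,0,0,255],[0,0,-0.28,0,0,0,255],[0,0,-0.42,0,0,0,255],[0,0,-0.56,0,0,0,255],[0,0,-0.7,0,0,0,255],[0,0,-0.84,0,0,0,255],[0,0,-1,0,0,0,255],[0,0,-1,0,0,0,255]],
])

```text
time_s: 5.2
tool_pos: [0.5232, 0.0062, 0.1057]
tcp_rot: [0.499, 0.867, 0.007, -0.004]
contact_force: [-0.5, 0.5, 0.7]
width: -0.0002
finger_force: 0.0
```

```bash
cat >> h.py <<'E'
from scipy.spatial.transform import Rotation as Ro
def step(target,yaw):
    s=manip.sense();R=Ro.from_quat(s['tcp_rot']);p=np.array(s['tool_pos'])
    T=Ro.from_euler('z',yaw)*Ro.from_quat([1,0,0,0])
    print('turn',np.degrees((R.inv()*T).as_rotvec()).round(2)/60,'shift',(R.inv().apply(np.array(target)-p)/.1).round(3),'p',p.round(4),'j',np.round(s['joints'],2),'F',np.round(s['contact_force'],1))
E
python3 -c "
from h import *
step([.521,.028,.065],np.pi-.024)"
```

```text
turn [ 0.01433333 -0.00816667 -0.975     ] shift [0.194 0.087 0.41 ] p [0.5232 0.0062 0.1057] j [ 0.    0.39 -0.17  1.01  0.02  1.05] F [-0.5  0.5  0.7]
```

Turn and shift sideways first, staying at height, then go down.

drive_tool([
  [[0,0,-0.14,0.1,0.04,0,255],[0,0,-0.28,0.2,0.08,0,255],[0,0,-0.42,0.2,0.08,0,255],[0,0,-0.56,0.2,0.08,0,255],[0,0,-0.7,0.2,0.08,0,255],[0.014,-0.008,-0.84,0.2,0.08,0,255],[0.014,-0.008,-0.975,0.2,0.08,0,255],[0.014,-0.008,-0.975,0.2,0.08,0,255]],
])

```text
time_s: 6.0
tool_pos: [0.5199, 0.0276, 0.1059]
tcp_rot: [0.013, 1.0, 0.0, -0.0]
contact_force: [-0.6, -0.6, 0.0]
width: -0.0001
finger_force: 0.0
```

```bash
python3 -c "
from h import *
step([.521,.028,.065],np.pi-.024)"
```

```text
turn [ 0.00033333 -0.00016667 -0.00216667] shift [-0.01   0.004  0.409] p [0.5199 0.0276 0.1059] j [ 0.05  0.38 -0.18  1.01  0.    0.08] F [-0.6 -0.6  0. ]
```

drive_tool([
  [[0,0,0,0,0,0.3,255],[0,0,0,0,0,0.5,255],[0,0,0,0,0,0.55,255],[0,0,0,0,0,0.55,255],[0,0,0,0,0,0.55,255]],
])

```text
time_s: 6.5
tool_pos: [0.5206, 0.0274, 0.0516]
tcp_rot: [0.012, 1.0, 0.0, 0.0]
contact_force: [0.6, 0.5, -0.1]
width: 0.0
finger_force: 0.0
```

drive_tool([
  [[0,0,0,0,0,0.06,255],[0,0,0,0,0,0.1,255],[0,0,0,0,0,0.1,255],[0,0,0,0,0,0.1,255]],
])

```text
time_s: 6.9
tool_pos: [0.5206, 0.0275, 0.0412]
tcp_rot: [0.011, 1.0, 0.0, 0.001]
contact_force: [1.1, -1.4, 1.5]
width: 0.0
finger_force: 1.3
```

drive_tool([
  [[0,0,0,0,0,0.04,255],[0,0,0,0,0,0.06,255],[0,0,0,0,0,0.06,255],[0,0,0,0,0,0.06,255]],
])

```text
time_s: 7.3
tool_pos: [0.5202, 0.0275, 0.0348]
tcp_rot: [0.011, 1.0, 0.0, 0.0]
contact_force: [1.4, -0.3, 3.4]
width: 0.0001
finger_force: 1.9
```

drive_tool([
  [[0,0,0,0,0,0.02,255],[0,0,0,0,0,0.02,255],[0,0,0,0,0,0.02,255]],
])

```text
time_s: 7.6
tool_pos: [0.52, 0.0275, 0.0327]
tcp_rot: [0.011, 1.0, 0.0, -0.0]
contact_force: [1.7, 0.3, 3.7]
width: -0.0001
finger_force: 2.1
```

Run:
```python
from h import *
step([.531,.0275,.033],np.pi-.024)
p,d=imaging.snapshot('side')
C=cloud('side',d)
cv2.imwrite('pics/e.png',cv2.resize(p[170:250,170:290],(780,520)))
step([.531,.0275,.033],np.pi-.024)
```

```text
turn [ 0.00033333 -0.00016667  0.00133333] shift [-0.11   0.003 -0.003] p [0.52   0.0275 0.0327] j [ 0.05  0.47 -0.26  0.84  0.    0.08] F [1.7 0.3 3.7]
turn [ 0.00033333 -0.00016667  0.00133333] shift [-0.11   0.003 -0.003] p [0.52   0.0274 0.0327] j [ 0.05  0.47 -0.26  0.84  0.    0.08] F [ 1.3 -0.1  3.7]
```

View pics/e.png

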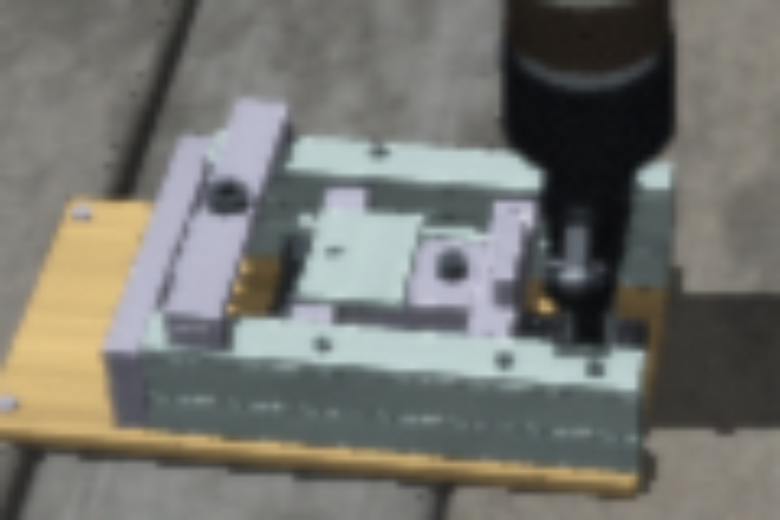

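The fingers at about (575,320) press the bar behind the carriage's plate at (510,260), and nothing else is touched.

drive_tool([
  [[0,0,0,0,0,0.02,255],[0,0,0,0,0,0.02,255],[0,0,0,0,0,0.02,255]],
])

```text
time_s: 7.95
tool_pos: [0.52, 0.0275, 0.0317]
tcp_rot: [0.011, 1.0, 0.0, 0.0]
contact_force: [-1.3, 1.5, 12.7]
width: -0.0001
finger_force: 5.9
```

drive_tool([
  [[0,0,0,-0.05,0,-0.01,255],[0,0,0,-0.1,0,-0.01,255],[0,0,0,-0.15,0,-0.01,255],[0,0,0,-0.2,0,-0.01,255],[0,0,0,-0.25,0,-0.01,255],[0,0,0,-0.3,0,-0.01,255],[0,0,0,-0.3,0,-0.01,255]],
])

```text
time_s: 8.65
tool_pos: [0.5473, 0.0268, 0.0319]
tcp_rot: [0.011, 1.0, 0.0, -0.003]
contact_force: [-5.3, 0.3, 12.8]
width: 0.0001
finger_force: 6.4
```

drive_tool([
  [[0,0,0,-0.04,0,0,255],[0,0,0,-0.08,0,0,255],[0,0,0,-0.12,0,0,255],[0,0,0,-0.16,0,0,255],[0,0,0,-0.2,0,0,255],[0,0,0,-0.2,0,0,255]],
])

```text
time_s: 9.25
tool_pos: [0.5671, 0.0263, 0.0319]
tcp_rot: [0.011, 1.0, 0.0, -0.003]
contact_force: [-5.8, 0.4, 14.1]
width: 0.0004
finger_force: 6.5
```

drive_tool([
  [[0,0,0,-0.04,0,0,255],[0,0,0,-0.08,0,0,255],[0,0,0,-0.12,0,0,255],[0,0,0,-0.15,0,0,255],[0,0,0,-0.15,0,0,255]],
])

```text
time_s: 9.75
tool_pos: [0.582, 0.026, 0.032]
tcp_rot: [0.011, 1.0, 0.0, -0.003]
contact_force: [-5.9, 0.1, 12.9]
width: 0.0003
finger_force: 6.4
```

drive_tool([
  [[0,0,0,-0.02,0,0,255],[0,0,0,-0.04,0,0,255],[0,0,0,-0.04,0,0,255]],
])

```text
time_s: 10.05
tool_pos: [0.5828, 0.026, 0.0318]
tcp_rot: [0.011, 1.0, 0.0, -0.006]
contact_force: [-13.9, 0.7, 20.2]
width: 0.0002
finger_force: 9.2
```

drive_tool([
  [[0,0,0,-0.02,0,0,255],[0,0,0,-0.03,0,0,255],[0,0,0,-0.03,0,0,255]],
])

```text
time_s: 10.35
tool_pos: [0.5828, 0.026, 0.0318]
tcp_rot: [0.011, 1.0, 0.0, -0.009]
contact_force: [-22.5, 0.7, 25.2]
width: 0.0001
finger_force: 10.7
```

Run:
```python
from h import *
yaw=-.024;o=np.array([.641,.0247])
R=np.array([[np.cos(yaw),-np.sin(yaw)],[np.sin(yaw),np.cos(yaw)]])
p,d=imaging.snapshot('side');C=cloud('side',d);J=(C[...,:2]-o)@R;z=C[...,2]
m=(abs(J[...,1])<.015)&(abs(J[...,0])<.16);x=J[...,0][m]*1000;zz=z[m]*1000
for a in range(-60,70,6):
    k=(x>=a)&(x<a+6)
    if k.any(): print(a,np.percentile(zz[k],[5,50,95]).round(),end='; ')
cv2.imwrite('pics/f.png',cv2.resize(p[170:250,170:290],(780,520)))
```

```text
-60 [ 31.  73. 479.]; -54 [ 27.  41. 465.]; -48 [ 18. 282. 464.]; -42 [ 74. 461. 463.]; -36 [458. 459. 461.]; -30 [ 54. 123. 458.]; -24 [ 53. 190. 453.]; -18 [ 53.  63. 447.]; -12 [ 52.  58. 159.]; -6 [52. 55. 57.]; 0 [52. 54. 62.]; 6 [57. 62. 63.]; 12 [58. 61. 63.]; 18 [58. 61. 63.]; 24 [57. 62. 65.]; 30 [60. 82. 89.]; 36 [60. 90. 95.]; 42 [83. 93. 96.]; 48 [85. 88. 92.]; 54 [84. 85. 85.]; 66 [56. 61. 63.];
```

View pics/f.png

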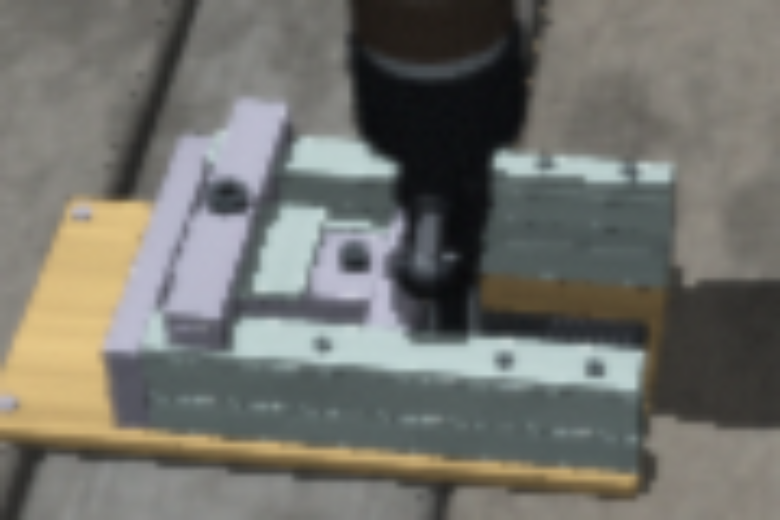

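The carriage has moved about 46 mm and sits against the stop. Force builds with no further travel. I'll ease the push, let the catch rise, then withdraw.

drive_tool([
  [[0,0,0,0.03,0,0,255],[0,0,0,0.05,0,0,255],[0,0,0,0.05,0,-0.04,255],[0,0,0,0.05,0,-0.1,255],[0,0,0,0.05,0,-0.16,255],[0,0,0,0.06,0,-0.2,255],[0,0,0,0.06,0,-0.2,255]],
])

```text
time_s: 11.1
tool_pos: [0.5855, 0.0259, 0.0515]
tcp_rot: [0.011, 1.0, 0.0, -0.001]
contact_force: [-1.7, -0.0, 0.7]
width: -0.0003
finger_force: 1.3
```

drive_tool([
  [[0,0,0,0.2,0,0,255],[0,0,0,0.3,0,0,255],[0,0,0,0.3,0,-0.4,255],[0,0,0,0.3,0,-0.8,255],[0,0,0,0.3,0,-1,255],[0,0,0,0.3,0,-1,255],[0,0,0,0.3,0,-1,255]],
])

```text
time_s: 11.8
tool_pos: [0.5561, 0.0266, 0.1516]
tcp_rot: [0.011, 1.0, 0.0, 0.0]
contact_force: [-0.6, 0.8, 0.4]
width: 0.0001
finger_force: 0.0
```

Run:
```python
from h import *
yaw=-.024;o=np.array([.641,.0247])
R=np.array([[np.cos(yaw),-np.sin(yaw)],[np.sin(yaw),np.cos(yaw)]])
p,d=imaging.snapshot('side');C=cloud('side',d);J=(C[...,:2]-o)@R;z=C[...,2]
m=(abs(J[...,1])<.015)&(abs(J[...,0])<.16);x=J[...,0][m]*1000;zz=z[m]*1000
for a in range(-148,70,6):
    k=(x>=a)&(x<a+6)
    if k.any(): print(a,np.percentile(zz[k],[5,50,95]).round(),end='; ')
cv2.imwrite('pics/g.png',cv2.resize(p[170:250,170:290],(780,520)))
```

```text
-148 [ 13.  32. 611.]; -142 [ 29. 604. 609.]; -136 [ 30. 599. 606.]; -130 [ 31. 468. 602.]; -124 [ 32. 321. 598.]; -118 [ 29. 336. 598.]; -112 [ 30. 173. 597.]; -106 [ 29. 233. 595.]; -100 [ 30. 198. 467.]; -94 [ 30. 154. 584.]; -88 [ 29. 157. 585.]; -82 [ 30. 157. 584.]; -76 [ 29. 205. 583.]; -70 [ 30. 212. 582.]; -64 [ 29.  34. 578.]; -58 [ 30. 321. 574.]; -52 [ 29. 297. 566.]; -46 [31. 59. 76.]; -40 [72. 74. 77.]; -34 [52. 54. 57.]; -28 [53. 54. 57.]; -22 [53. 56. 64.]; -16 [52. 61. 67.]; -10 [53. 55. 63.]; -4 [51. 55. 58.]; 2 [52. 56. 62.]; 8 [58. 61. 64.]; 14 [59. 61. 65.]; 20 [59. 62. 64.]; 26 [60. 61. 87.]; 32 [60. 85. 92.]; 38 [87. 92. 94.]; 44 [85. 92. 95.]; 50 [84. 87. 93.]; 56 [84. 85. 85.]; 62 [57. 58. 59.]; 68 [-797.   60.   63.];
```

View pics/g.png

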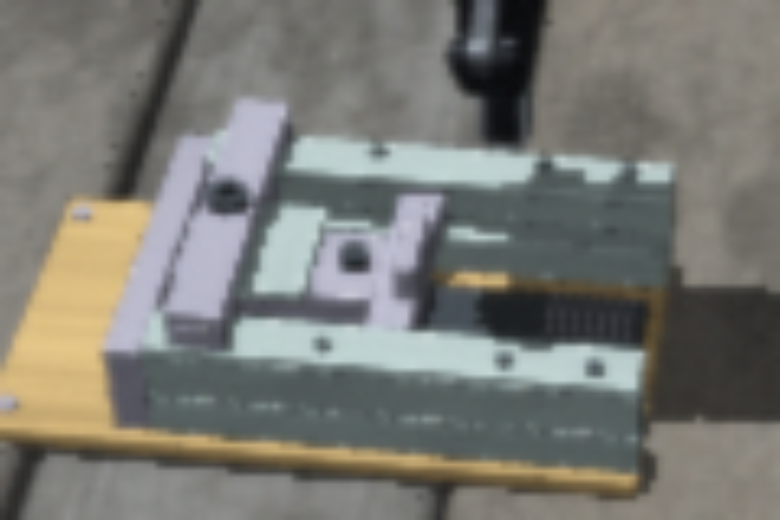

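The picture shows the plate's rear edge at about (415,260), near jig x = -43 mm (home). The bar at (570,310) is back up at about 31 mm, as before the press, and the gripper is clear.

```bash
python3 -c "
from h import *
print(manip.finish_job())"
```

```text
the job is handed in; nothing more can be done
None
```

The job is handed in: the carriage is home against the end stop, the catch has sprung up behind it, and the arm is clear, as seen in the last side picture and depth reading (the hand-in gave no verdict).

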